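# Set a fossil scallop on the measuring board

## Robot

A 7-joint arm with a two-finger parallel gripper is mounted at the origin on the work surface. World frame = base frame: x ahead of the robot, y to its left, z up, the work surface at z = 0. Lengths are in m, angles in rad, forces in N, time in s.
With the tool pointing down it reaches from about 0.4 to 0.85 m from the base axis. Payload 4.4 kg.
Tool frame: the origin (TCP) lies at the very end of the fingers, on their centre line; the grasp point (between the pads) lies env.pinch_z behind it (env.pinch_z is the distance from the TCP to the grasp point, in m); y points along the fingers, x is the direction in which the jaws open and shut, and the axes are right-handed (so a half turn about y gives the same grasp; the last joint's range is limited). The gripper opens to 94 mm and grips with 3 to 60 N. Pads are 16 mm wide; open, the fingers measure 119 mm over their backs; the gripper's body (75 mm by 177 mm) begins 78 mm behind the grasp point.
Start: joints at [-1.304, 0.628, 0.038, 1.517, -0.027, 0.996, -0.02], TCP at [0.212, 0.614, 0.205] pointing down, gripper open.
Joint ranges: [-3.06, 3.06], [-0.37, 2.12], [-1.25, 1.32], [0.18, 2.47], [-1.1, 4.24], [0.23, 1.98], [-2.94, 2.94]. Speed limits (rad/s): [2.57, 2.57, 3.14, 3.14, 3.14, 3.14, 3.14].

## Interface

Orientations are given as [roll, pitch, yaw] about the fixed x, y, z axes, in that order (R = Rz(yaw) Ry(pitch) Rx(roll)).
In Python, from bench import env, cams gives the robot as it stands. The module is installed in compiled form; this text tells all that it offers. Calls block until the motion is done:
- env.move_to(position, orientation): joint-space move of the TCP to a pose.
- env.move_l(position, rot=None, feed=0.15, max_force=None): straight line of the TCP; rot=None keeps the orientation; feed is the mean speed in m/s. With max_force (N) it stops when the force on the tool has changed by that much, and returns True; else False.
- env.set_joints(angles): joint-space move.
- env.set_gripper(opening): finger opening in m; the grip force is fixed at half the most; returns when the fingers have stopped.
- env.dwell(seconds).
- env.ik(position, orientation): joint angles nearest the present ones, or None.
- env.sense(): the state.
- cams.grab_frame(name): name is "scene" or "top" or "wrist"; returns the picture (480x640x3 uint8, red, green, blue); there is no depth.
- cams.camera_info(name): a dict with "intrinsics" (3x3 intrinsics, pixels), "k1" (the pictures are not rectified: a ray, as slopes to the right and down, at radius r is drawn at 1 + k1 r^2 times it, then the intrinsics apply), "R" (3x3) and "t" (3): a world point X has camera coordinates R X + t; the wrist camera has in their place "tool_from_camera" (4x4, takes a point from camera to tool coordinates, whose origin is the TCP and whose axes are the tool frame's). Camera axes: x right, y down, z forward; pixel columns grow to the right and rows downward; lengths in m; the calibration is good to about 2 mm. A picture is of the moment at which its call begins: read the wrist's pose just before it. camera_info takes no time and is no camera call.
A pose or a line that the arm cannot do raises env.MotionError and nothing moves.
- env.finish_job(): hands the job in, once; it reports no verdict.
The state is a dict: "time": time; "qpos": joint angles; "qvel": joint speeds; "effort": joint torques, N m; "tcp_pos": TCP position; "eef_rot": TCP orientation; "force": force on the tool from outside, world axes, zero at the start; "torque": the same for the moment, N m; "opening": finger opening in m.
Only numpy, scipy, OpenCV 4.12 (cv2) and the standard library are available. Lean on these libraries where they do the work, as an engineer would, in place of code of your own. Each camera call takes 0.05 s, during which the arm holds its last target.

## Task

Measure the fossil scallop's length on the measuring board without picking it up: with the fingertips push it across the plate until its straight hinge edge lies flat against the long fence, then, keeping it against the fence, slide it along until it is fully home in the corner at the fixed head. After that, push the board's slide along gently until it just touches the scallop's other side, and leave both there, without disturbing the other things on the bench.

Things in the scene. Friction and masses are not known exactly. Their poses are not given: they have to be found in the camera images.
- board: Measuring board fixed to the bench: white plate 200 x 430 mm, 12 mm thick, with a raised aluminium fence (15 mm thick, 14 mm above the plate) on one long side and a raised aluminium head (20 mm thick, 34 mm above the plate) across one end. Origin on the bench under the plate's middle; x points to the fence (inner face at +75 mm), y along the fence to the head (inner face at +195 mm).
- corner (a point): Inside corner on the plate's top, where fence face and head face meet; axes as the board's: over the plate x is negative (0 at the fence face) and y is negative (0 at the head face). The plate reaches to x = -185 and y = -410 mm. At home the scallop's origin is at x = -42, y = -40 mm and its axes match these. The scallop slides easily (friction about 0.2).
- shell: Tan ribbed fossil scallop, solid, about 110 g, lying flat side down: from above a disc of 40 mm radius with ears that form a straight 52 mm hinge edge 42 mm from the disc's centre. Rim upright, 8 mm high; ears 9, dome 19 mm. Origin: disc centre, on the underside; x points out square through the hinge edge, at the start within 15 degrees of square to the fence and 10 to 40 mm short of it.
- hinge_a (a point): The +y end of the scallop's straight hinge edge (26 mm from its middle), 4.5 mm above the underside.
- hinge_b (a point): The -y end of the scallop's straight hinge edge, 4.5 mm above the underside.
- slide (a joint): The slide's travel in m, growing towards the head. The gap between its face and the head is 0.345 minus the value; it touches the seated scallop at 0.265. It starts 60 mm or more behind the scallop, moves against about 1.5 N of friction and stays where left.
- slide_face (a point): Point on the slide's face towards the head, 10 mm above the plate, 42 mm from the fence; axes as the board's. The slide is an upright aluminium bar across the plate, 8 mm thick behind this face, from 2 to 160 mm off the fence, top 31.5 mm above the plate. At its end far from the fence a shoe 24 mm wide and 15 mm high reaches 58 mm back from the face.
- vial: Bystander: a small capped glass vial, 26 mm across and 55 mm tall, standing on the bench just past the board's head end. Origin: centre of its foot.
- calliper: Bystander: a steel calliper with a black head, 200 mm long, lying on the bench beyond the fence. Origin: middle of its underside, y along the beam.
- tray: Bystander: a black specimen tray, 95 x 120 mm and 22 mm high, on the bench beyond the fence. Origin: centre of its underside.
- clam: Bystander: a pale round fossil clam, 52 mm across and 15 mm high, lying in the tray. Origin: centre of its underside.
Things that resemble listed ones, but are neither listed nor needed, are in the scene too. There is more than one size of the shell; the job needs the smallest.

How it is judged:
On the way, in this order (a step that is already met when the one before it is completed fails the run):
1. the hinge edge lies flat against the fence (both ends within 2.5 mm) at least 60 mm short of the head end (x of each of hinge_a, hinge_b in the frame of corner above -0.0025 m and y of shell in the frame of corner below -0.1 m), for 0.2 s.
2. the scallop is home in the corner (within 2.5 mm of fence and head), the slide still at least 20 mm away from it (x of each of hinge_a, hinge_b in the frame of corner above -0.0025 m and y of shell in the frame of corner above -0.0425 m and value of joint slide below 0.245 m), for 0.2 s.
At the end, for the whole second after the job is handed in: The scallop lies flat and at rest, both ends of its hinge edge within 2.5 mm of the fence and its side within 2.5 mm of the head; the slide's face is within 2.5 mm of its touching position (joint above 0.2625) (x of each of hinge_a, hinge_b in the frame of corner above -0.0025 m and y of shell in the frame of corner above -0.0425 m and z of shell in the frame of corner below 0.002 m and angle between shell's own z axis and vertical below 0.05 rad and value of joint slide above 0.2625 m and linear speed of shell below 0.01 m/s and velocity of joint slide below 0.01 m/s).
It fails at once if the scallop is lifted off the plate (5 mm) or tipped up (0.25 rad) (z of shell in the frame of corner above 0.005 m or angle between shell's own z axis and vertical above 0.25 rad).
It fails at once if the scallop comes off the fence (an end of its hinge edge more than 10 mm away) within the last 55 mm before the head (y of shell in the frame of corner above -0.095 m and x of any of hinge_a, hinge_b in the frame of corner below -0.01 m).
It fails at once if the slide is jammed hard against the fossil (over 40 N) (contact force between slide and shell above 40 N).
It fails at once if a bystander is disturbed (moved more than 10 mm) (distance of any of vial, calliper, tray, clam from where it was at the start of the episode above 0.01 m).
It also fails if it takes over 67 s, if anything falls off the work surface, if the arm or the gripper's body presses on something with over 40 N, if the wrist force passes 120 N, or if a joint passes its speed limit or range.

## Working session

There is one attempt and no reset: what is moved stays moved. The work goes in short steps, each a Python script; the robot and the scene stay as the last script left them, time stands still between calls to the robot, and variables do not carry over. Pictures are saved under pics/ and viewed, and the job is handed in when it is done.

```bash
mkdir -p pics
cat > h.py <<'E'
import numpy as np, cv2
from bench import env, cams
def save(name,f):
    im=cams.grab_frame(name); cv2.imwrite('pics/'+f,im[:,:,::-1]); return im
def ray(name,uv,T=None):
    c=cams.camera_info(name); K=np.array(c['intrinsics']); k1=c['k1']
    d=(np.array(uv,float)-[K[0,2],K[1,2]])/[K[0,0],K[1,1]]
    u=d.copy()
    for _ in range(50): u=d/(1+k1*(u@u))
    r=np.array([u[0],u[1],1.])
    R=np.array(c['R']);t=np.array(c['t'])
    return -R.T@t, R.T@r
def at(name,uv,z):
    o,r=ray(name,uv); return o+r*(z-o[2])/r[2]
def proj(name,X):
    c=cams.camera_info(name); K=np.array(c['intrinsics'])
    p=np.array(c['R'])@np.array(X)+np.array(c['t']); s=p[:2]/p[2]; s=s*(1+c['k1']*(s@s))
    return s*[K[0,0],K[1,1]]+[K[0,2],K[1,2]]
E
python3 - <<'E'
from h import *
save('top','top0.png');save('scene','scene0.png')
s=env.sense();print(s['time'],s['tcp_pos'],s['eef_rot'],s['force'],env.pinch_z)
for n in('top','scene'):
    c=cams.camera_info(n);print(n,c['intrinsics'],c['k1'],-np.array(c['R']).T@c['t'])
E
```

```text
0.1 [0.21214154 0.6137897  0.20469688] [-1.57083605  0.00163056  1.23801518] [-0.27449423  0.47447858  1.00028639] 0.0188
top [[602.36875657   0.         326.85290001]
 [  0.         602.36875657 240.05129342]
 [  0.           0.           1.        ]] -0.13597680656622665 [0.39784009 0.07488027 1.14095917]
scene [[556.51654566   0.         315.835625  ]
 [  0.         556.51654566 242.70616535]
 [  0.           0.           1.        ]] -0.0655305937998322 [1.28418234 0.53222843 0.61985716]
```

View pics/top0.png

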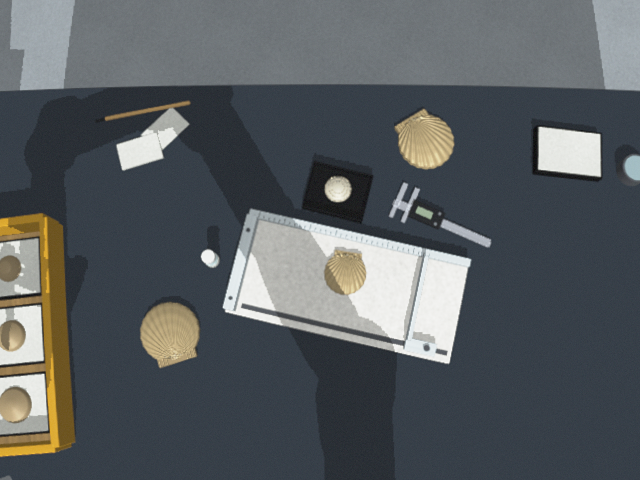

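View pics/scene0.png

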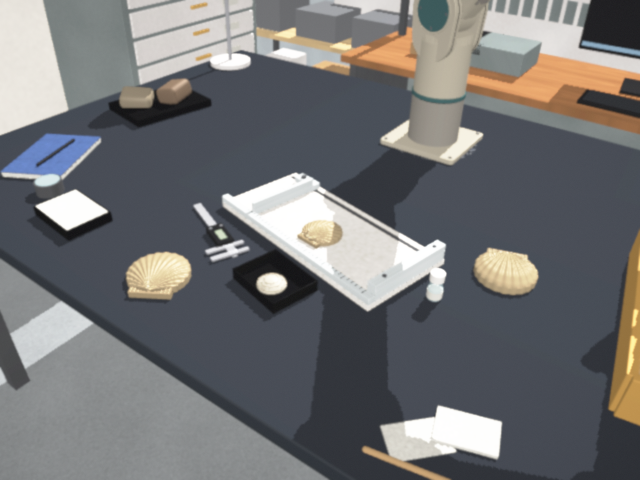

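Run:
```python
from h import *
im=cv2.imread('pics/top0.png')
c=im[200:370,215:480]; cv2.imwrite('pics/c0.png',cv2.resize(c,None,fx=3,fy=3,interpolation=cv2.INTER_CUBIC))
for p in[(346,271),(250,212),(470,262),(448,362),(225,310),(170,333),(425,140),(209,258)]: print(p,at('top',p,0.012))
print(proj('top',[0,0,0]),proj('top',[.212,.614,.2]))
```

```text
(346, 271) [0.55523557 0.02857431 0.012     ]
(250, 212) [0.67028631 0.21261046 0.012     ]
(470, 262) [ 0.57160171 -0.20931907  0.012     ]
(448, 362) [ 0.38344514 -0.16000324  0.012     ]
(225, 310) [0.48173018 0.2560182  0.012     ]
(170, 333) [0.43821189 0.35896665 0.012     ]
(425, 140) [ 0.81727027 -0.1314382   0.012     ]
(209, 258) [0.58052667 0.28918963 0.012     ]
[363.46211388 572.92580173] [-17.64457029 467.78240695]
```

View pics/c0.png

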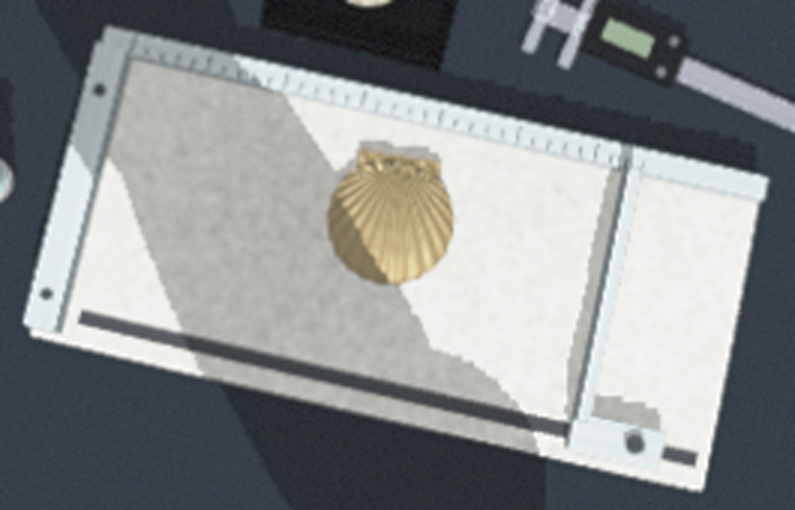

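```bash
cat > fit.py <<'E'
from h import *
from scipy.optimize import least_squares
def cr(p): return (np.array(p)+.5)/3-.5+[215,200]
pts=[((-110,-215,12),(702,490)),((90,-215,26),(767,180)),((90,215,46),(107,27)),((75,-215,26),(758,200))]
def b2w(q,P):
    P=np.atleast_2d(P)/1000.; c,s=np.cos(q[2]),np.sin(q[2])
    return np.c_[q[0]+c*P[:,0]-s*P[:,1],q[1]+s*P[:,0]+c*P[:,1],P[:,2]]
def res(q): return np.concatenate([proj('top',b2w(q,P)[0])-cr(u) for P,u in pts])
if __name__=='__main__':
    s=least_squares(res,[.53,.03,-.1]); q=s.x; print(q,s.fun.round(2))
    np.save('board.npy',q)
    im=cv2.resize(cv2.imread('pics/top0.png')[200:370,215:480],None,fx=3,fy=3,interpolation=cv2.INTER_CUBIC)
    def L(a,b,col):
        a,b=[tuple(np.round((proj('top',b2w(q,p)[0])-[215,200]+.5)*3-.5).astype(int)) for p in(a,b)]
        cv2.line(im,a,b,col,1)
    r=(0,0,255)
    L((-110,-215,12),(-110,215,12),r);L((-110,-215,12),(75,-215,12),r);L((75,-215,12),(75,195,12),r);L((75,195,12),(-110,195,12),r)
    L((75,-215,26),(75,195,26),(0,160,0));L((90,-215,26),(90,215,26),(0,160,0));L((75,195,46),(-110,195,46),(255,0,0));L((90,215,46),(-110,215,46),(255,0,0))
    cv2.imwrite('pics/fit0.png',im)
    def w2b(X): X=np.array(X)-[q[0],q[1],0]; c,s=np.cos(q[2]),np.sin(q[2]); return np.array([c*X[0]+s*X[1],-s*X[0]+c*X[1],X[2]])*1000
    # shell outline in crop: left/right extents, bottom, hinge ends
    for n,p,z in[('left',(328,225),.02),('right',(454,225),.02),('bot',(391,284),.02),('ha',(360,152),.021),('hb',(440,160),.021),('slide top fenceend',(630,165),.0435),('slide far',(577,420),.0435),('sl face fence',(620,165),.0435)]:
        print(n,w2b(at('top',cr(p),z)).round(1))
E
python3 fit.py
```

```text
[ 0.53497843  0.02281088 -0.22432278] [ 0.63  0.9   0.07 -0.52 -2.33 -1.06  1.69  0.48]
left [ 1.5 49.  20. ]
right [ 18.8 -27.9  20. ]
bot [-26.    2.6  20. ]
ha [50.9 39.5 21. ]
hb [ 57.  -10.7  21. ]
slide top fenceend [  75.8 -125.7   43.5]
slide far [ -84.6 -124.4   43.5]
sl face fence [  74.4 -119.6   43.5]
```

View pics/fit0.png

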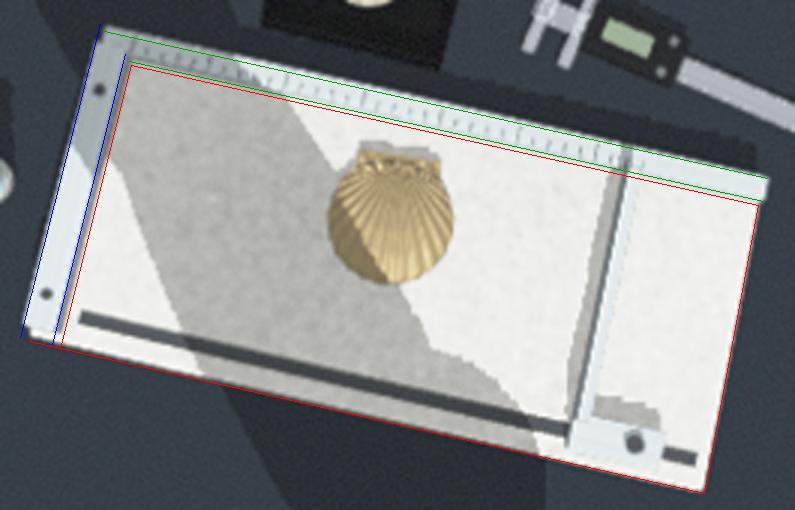

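```bash
sed -i "s/^pts=\[/pts=[((-110,215,12),(30,337)),((75,195,12),(131,66)),/" fit.py; python3 fit.py
cat >> h.py <<'E'
try: q=np.load('board.npy')
except Exception: q=None
def B(x,y,z):
    "corner frame mm -> world"
    c,s=np.cos(q[2]),np.sin(q[2]); x=(x+75)/1e3; y=(y+195)/1e3
    return [q[0]+c*x-s*y,q[1]+s*x+c*y,.012+z/1e3]
def C(X):
    X=np.array(X)-[q[0],q[1],.012]; c,s=np.cos(q[2]),np.sin(q[2])
    return (np.array([c*X[0]+s*X[1],-s*X[0]+c*X[1],X[2]])*1e3-[75,195,0]).round(1)
def fB(f):
    c,s=np.cos(q[2]),np.sin(q[2]); return np.round([c*f[0]+s*f[1],-s*f[0]+c*f[1],f[2]],1)
def st(m=''):
    s=env.sense(); print(m,'t',round(s['time'],2),'tcp',C(s['tcp_pos']),'f',fB(s['force']),'op',round(s['opening'],4))
E
python3 - <<'E'
from h import *
for a in(135,-45):
  yaw=q[2]+np.radians(a); yaw=(yaw+np.pi)%(2*np.pi)-np.pi
  for p in[(-108,-230,100),(-108,-230,3.5),(-70,-68,3.5)]: print(a,yaw,p,np.round(B(*p),3),env.ik(B(*p),[-np.pi/2,0,yaw]))
for a in(0,180):
  yaw=q[2]+np.radians(a)
  for p in[(-75,-345,15),(-75,-95,15)]: print(a,p,env.ik(B(*p),[-np.pi/2,0,yaw]))
for i in range(3): st()
E
```

```text
[ 0.53536126  0.02276401 -0.22599782] [-0.22  0.88  0.08 -0.51  0.51  0.86  0.13 -0.52 -2.17 -1.42  1.73  0.47]
left [ 1.  48.9 20. ]
right [ 18.4 -28.   20. ]
bot [-26.4   2.5  20. ]
ha [50.5 39.5 21. ]
hb [ 56.6 -10.7  21. ]
slide top fenceend [  75.6 -125.6   43.5]
slide far [ -84.7 -124.6   43.5]
sl face fence [  74.2 -119.5   43.5]
135 2.130196671698518 (-108, -230, 100) [ 0.495 -0.004  0.112] [ 0.06841775  0.55527554 -0.16941201  2.03099275  0.16598321  0.56802037
  1.91398324]
135 2.130196671698518 (-108, -230, 3.5) [ 0.495 -0.004  0.016] [ 0.08054186  0.73377071 -0.19225288  2.08357823  0.37544358  0.35645172
  1.71335001]
135 2.130196671698518 (-70, -68, 3.5) [0.569 0.145 0.016] [-0.18356657  0.80544094 -0.18228794  1.83206381  0.26271816  0.52749101
  1.59128572]
-45 -1.0113959818912752 (-108, -230, 100) [ 0.495 -0.004  0.112] [-0.42327197  0.61913355  0.56363499  2.04464239 -0.55434727  0.62983404
 -0.49542458]
-45 -1.0113959818912752 (-108, -230, 3.5) [ 0.495 -0.004  0.016] [-0.27616218  0.76216514  0.34472998  2.09350579 -0.65733516  0.39185332
 -0.41382085]
-45 -1.0113959818912752 (-70, -68, 3.5) [0.569 0.145 0.016] [-0.56716602  0.85168965  0.43921151  1.84368298 -0.61720824  0.58571791
 -0.74435887]
0 (-75, -345, 15) [ 0.07341045  0.73138958  0.17159413  2.02957341 -0.29460791  0.40364301
  0.24781123]
0 (-75, -95, 15) [-0.45159351  0.79165253  0.30159112  1.8841827  -0.43151361  0.52975364
 -0.08417749]
180 (-75, -345, 15) [ 0.49481876  0.76448533 -0.46906846  2.01748831  0.68345069  0.51841534
  2.44409548]
180 (-75, -95, 15) [-0.01859125  0.79473493 -0.38360483  1.87117749  0.51379963  0.57455381
  2.1790622 ]
 t 0.1 tcp [-522.4  308.6  192.7] f [-0.4  0.4  1. ] op 0.0939
 t 0.1 tcp [-522.4  308.6  192.7] f [-0.4  0.4  1. ] op 0.0939
 t 0.1 tcp [-522.4  308.6  192.7] f [-0.4  0.4  1. ] op 0.0939
```

Run:
```python
from h import *
yaw=-1.0114; O=[-np.pi/2,0,yaw]
env.move_to(B(-110,-232,150),O); st()
env.set_gripper(.05); st()
print(env.move_l(B(-110,-232,3.5),feed=.12,max_force=8)); st('down')
save('top','top1.png'); 
im=cv2.imread('pics/top1.png')[180:380,215:480]; cv2.imwrite('pics/c1.png',cv2.resize(im,None,fx=3,fy=3))
save('scene','scene1.png');im=cv2.imread('pics/scene1.png')[160:320,200:460]; cv2.imwrite('pics/s1.png',cv2.resize(im,None,fx=3,fy=3))
```

```text
t 2.52 tcp [-110.1 -230.8  149.9] f [ 0.5 -0.5 -0.8] op 0.094
 t 3.35 tcp [-110. -232.  150.] f [ 0.1 -1.  -0.1] op 0.0503
False
down t 4.72 tcp [-109.5 -231.9    4. ] f [-0.7 -0.8 -0.5] op 0.0502
```

View pics/c1.png

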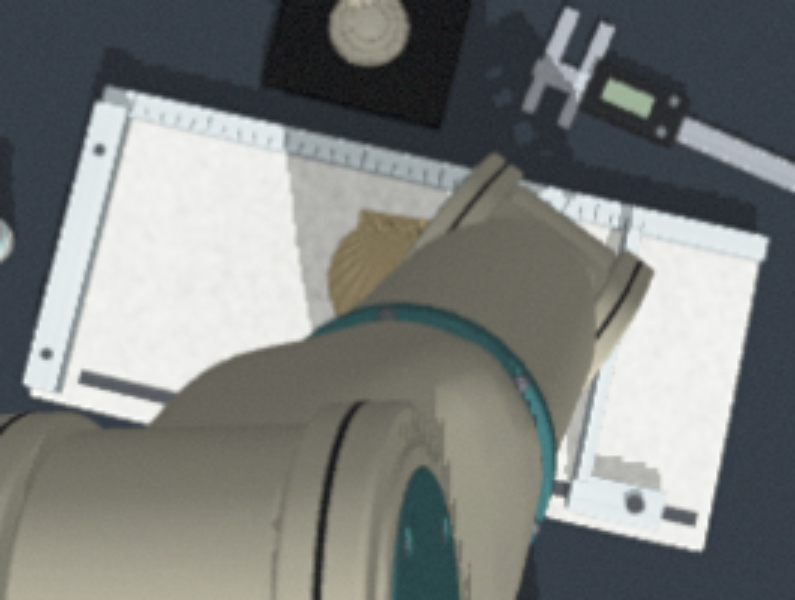

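View pics/s1.png

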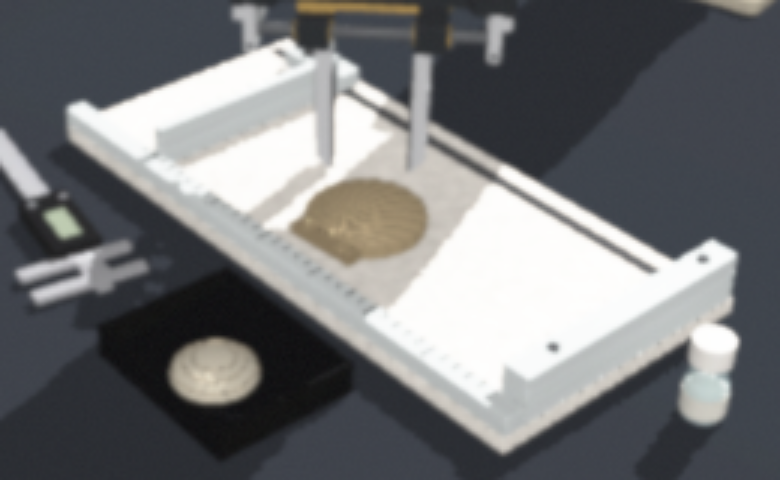

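Run:
```python
from h import *
print(env.move_l(B(-88,-210,3.5),feed=.05,max_force=8)); st()
print(env.move_l(B(-74,-196,3.5),feed=.03,max_force=8)); st()
print(env.move_l(B(-62,-196,3.5),feed=.015,max_force=6)); st()
env.dwell(.3); st()
save('scene','scene2.png');im=cv2.imread('pics/scene2.png')[160:320,200:460]; cv2.imwrite('pics/s2.png',cv2.resize(im,None,fx=3,fy=3,interpolation=cv2.INTER_CUBIC))
save('top','top2.png'); 
im=cv2.imread('pics/top2.png')[200:300,260:420]; cv2.imwrite('pics/c2.png',cv2.resize(im,None,fx=4,fy=4))
```

```text
False
 t 5.6 tcp [ -88.2 -210.2    3.4] f [-0.7 -0.3 -0.6] op 0.0502
False
 t 6.41 tcp [ -74.1 -196.     3.5] f [ 0.1  1.  -0.3] op 0.05
True
 t 7.09 tcp [ -66.7 -196.1    2.6] f [ 0.1 -0.3  0.5] op 0.0499
 t 7.39 tcp [ -67.3 -196.     2.3] f [ 0.2 -0.3  0.3] op 0.0498
```

View pics/s2.png

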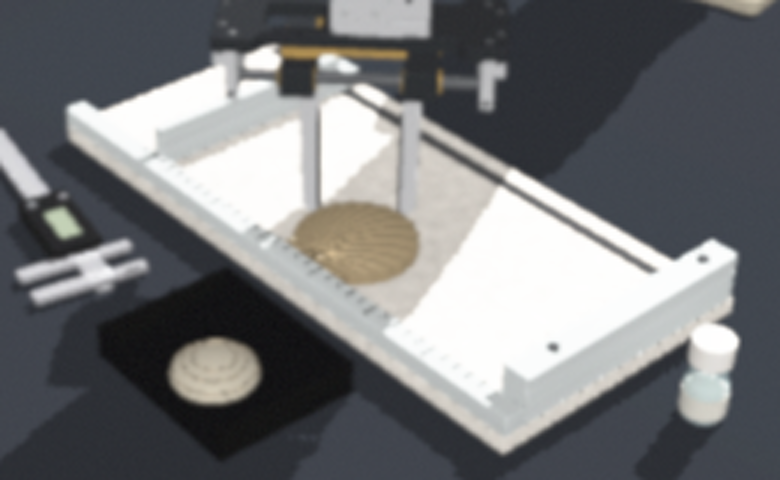

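View pics/c2.png

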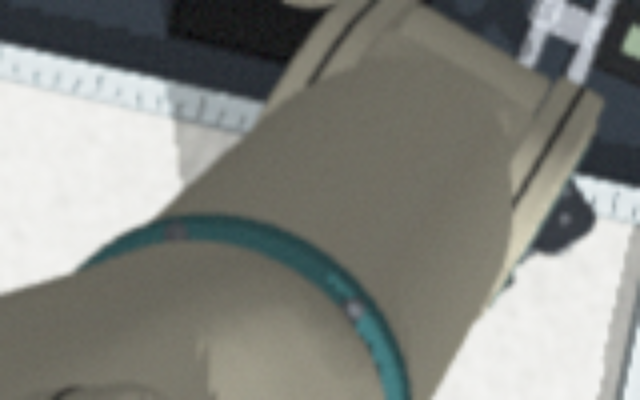

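Run:
```python
from h import *
for k in range(3):
    p=C(env.sense()['tcp_pos'])
    print(env.move_l(B(p[0]+6,-196,3.5),feed=.01,max_force=10)); st(); env.dwell(.25); st()
save('scene','scene3.png');im=cv2.imread('pics/scene3.png')[200:290,260:380]; cv2.imwrite('pics/s3.png',cv2.resize(im,None,fx=6,fy=6,interpolation=cv2.INTER_CUBIC))
```

```text
False
 t 8.26 tcp [ -65.9 -195.9    2.4] f [-7.9 -0.1  0.8] op 0.05
 t 8.51 tcp [ -65.9 -195.9    2.5] f [-7.2 -0.2 -0. ] op 0.0498
False
 t 8.81 tcp [ -65.8 -195.9    2.3] f [-9.1 -0.3  1.4] op 0.0502
 t 9.06 tcp [ -65.8 -195.9    2.3] f [-8.7 -0.6  2. ] op 0.0497
False
 t 9.31 tcp [ -65.8 -195.9    2.3] f [-9.5 -1.   1.5] op 0.0496
 t 9.56 tcp [ -65.8 -195.9    2.3] f [-8.9 -1.3  1.5] op 0.0499
```

View pics/s3.png

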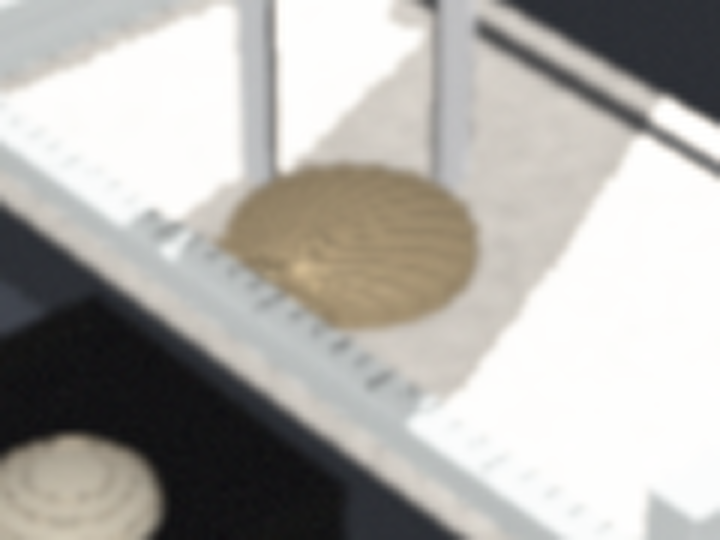

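Run:
```python
from h import *
for y in(-180,-160,-140,-120):
    r=env.move_l(B(-63.5,y,3.5),feed=.04,max_force=12); st(str(r))
    if r: break
save('scene','scene4.png');im=cv2.imread('pics/scene4.png')[190:310,260:440]; cv2.imwrite('pics/s4.png',cv2.resize(im,None,fx=4,fy=4,interpolation=cv2.INTER_CUBIC))
```

```text
False t 10.17 tcp [ -65.9 -179.2    3. ] f [-5.6  1.5 -0.9] op 0.05
False t 10.82 tcp [ -65.7 -159.3    2.9] f [-6.6  0.9 -0.7] op 0.0504
False t 11.47 tcp [ -65.7 -139.2    3. ] f [-5.2  0.4  0.2] op 0.0497
False t 12.12 tcp [ -65.6 -119.2    3. ] f [-5.   1.1 -0.6] op 0.05
```

View pics/s4.png

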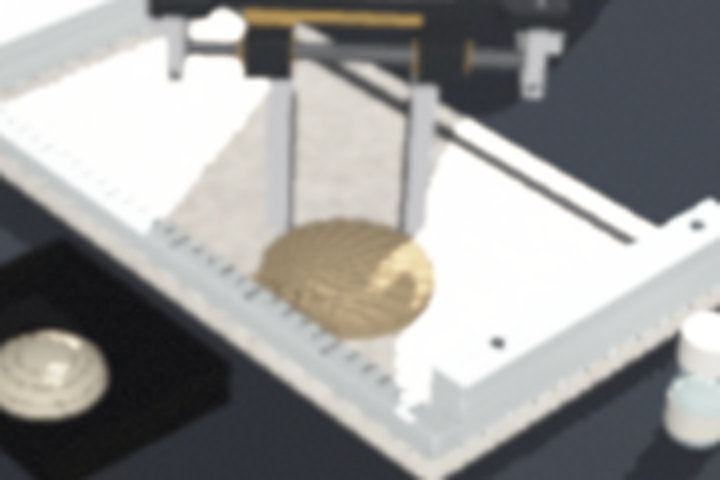

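Run:
```python
from h import *
for y in(-100,-82):
    r=env.move_l(B(-63.5,y,3.5),feed=.04,max_force=12); st(str(r))
    if r: break
for k in range(12):
    y=C(env.sense()['tcp_pos'])[1]
    r=env.move_l(B(-63.5,y+5,3.5),feed=.02,max_force=9); st(str(r))
    if r or fB(env.sense()['force'])[1]<-8: break
env.dwell(.4); st()
save('scene','scene5.png');im=cv2.imread('pics/scene5.png')[210:320,290:450]; cv2.imwrite('pics/s5.png',cv2.resize(im,None,fx=4,fy=4,interpolation=cv2.INTER_CUBIC))
save('top','top5.png'); im=cv2.imread('pics/top5.png')[190:340,210:410]; cv2.imwrite('pics/c5.png',cv2.resize(im,None,fx=4,fy=4))
```

```text
False t 12.82 tcp [-65.4 -99.1   3. ] f [-5.7  1.5  0.6] op 0.0497
False t 13.42 tcp [-65.4 -81.    3. ] f [-5.4  1.1 -1.3] op 0.0501
False t 13.87 tcp [-65.3 -75.4   3. ] f [-5.4 -0.2  0. ] op 0.0503
False t 14.3 tcp [-65.3 -69.8   3. ] f [-4.5  0.5  0.2] op 0.0497
False t 14.73 tcp [-65.5 -67.5   2.8] f [-4.9 -5.4 -0.4] op 0.0503
False t 15.0 tcp [-65.6 -67.1   2.7] f [-6.1 -7.8  0.8] op 0.0498
False t 15.25 tcp [-65.6 -67.1   2.7] f [-6.3 -9.6  0.5] op 0.0497
 t 15.65 tcp [-65.6 -67.1   2.7] f [-6.1 -9.1 -0.2] op 0.0506
```

View pics/s5.png

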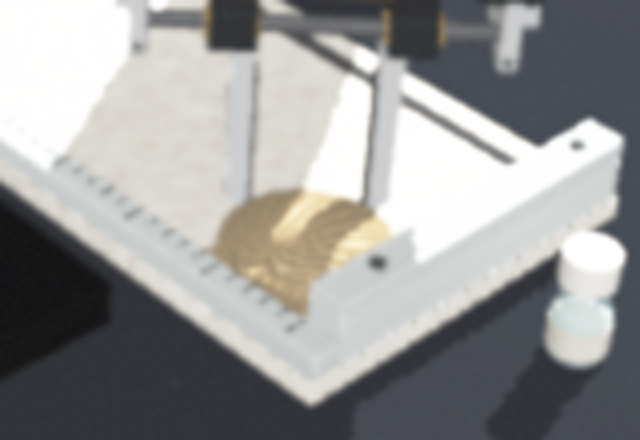

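View pics/c5.png

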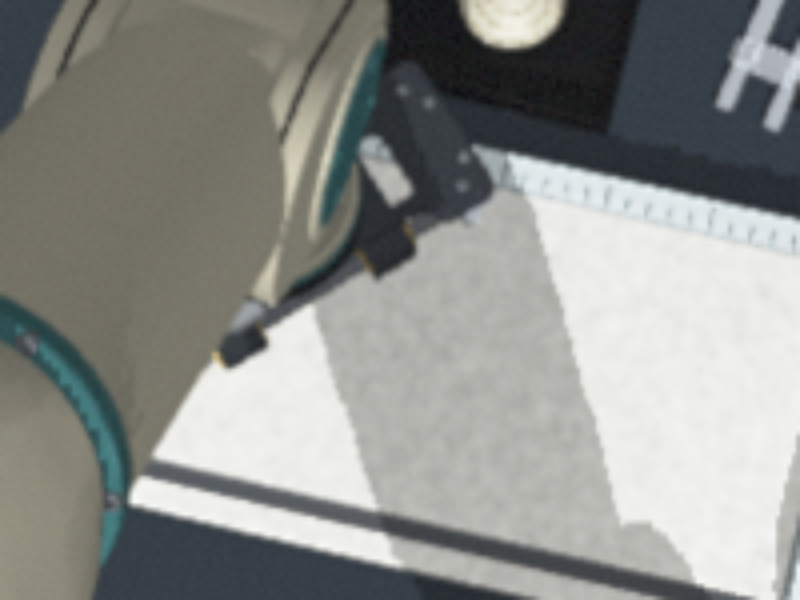

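Run:
```python
from h import *
env.move_l(B(-85,-87,4),feed=.05); st()
env.move_l(B(-95,-120,90),feed=.2)
env.move_to(B(-75,-375,90),[-np.pi/2,0,q[2]]); st()
save('top','top6.png'); im=cv2.imread('pics/top6.png')[190:370,215:480]; cv2.imwrite('pics/c6.png',cv2.resize(im,None,fx=3,fy=3,interpolation=cv2.INTER_CUBIC))
im=cv2.imread('pics/top6.png')[205:285,230:330]; cv2.imwrite('pics/c6b.png',cv2.resize(im,None,fx=7,fy=7,interpolation=cv2.INTER_CUBIC))
save('scene','scene6.png')
```

```text
t 16.56 tcp [-84.6 -86.6   4.2] f [-0.2 -0.1  0.5] op 0.0495
 t 18.18 tcp [ -75.2 -373.5   89.1] f [ 0.3  0.1 -0.4] op 0.0496
```

View pics/c6.png

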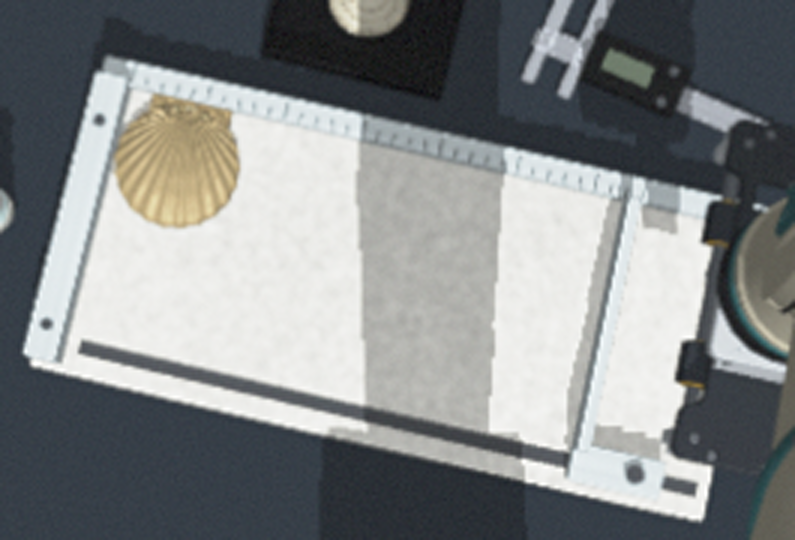

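View pics/c6b.png

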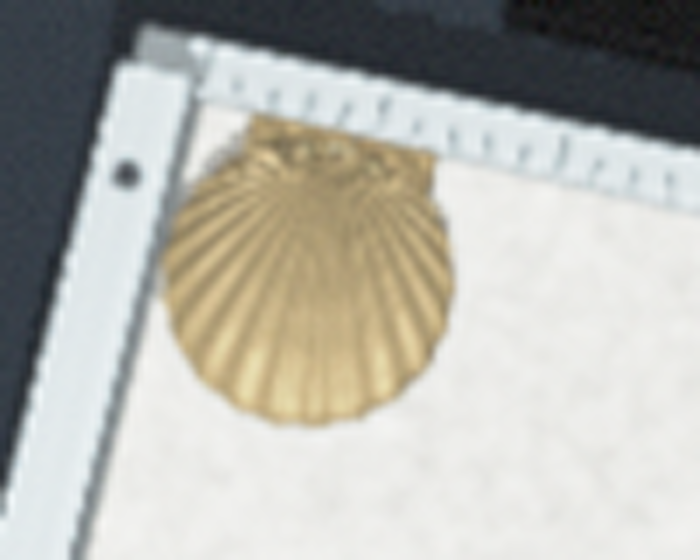

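View pics/scene6.png

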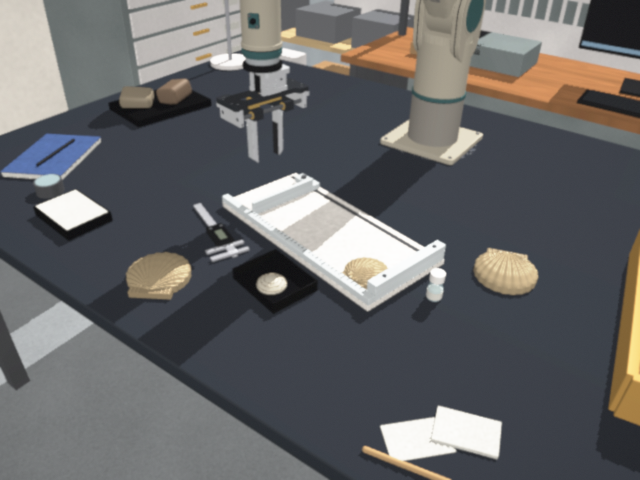

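Run:
```python
from h import *
print(env.move_l(B(-75,-362,15),feed=.12,max_force=10)); st()
for y in(-335,-300,-250,-200,-150,-125,-110):
    r=env.move_l(B(-75,y,15),feed=.05 if y<-130 else .03,max_force=10); st(str(r))
    if r: break
save('scene','scene7.png');im=cv2.imread('pics/scene7.png')[160:320,200:460]; cv2.imwrite('pics/s7.png',cv2.resize(im,None,fx=3,fy=3,interpolation=cv2.INTER_CUBIC))
```

```text
False
 t 19.06 tcp [ -74.6 -362.1   15.4] f [ 0.6 -0.1  0.1] op 0.0499
False t 19.75 tcp [ -75.1 -334.8   15. ] f [ 0.4  0.5 -0.8] op 0.0501
False t 20.6 tcp [ -75.2 -299.6   15. ] f [0.4 0.5 0.3] op 0.0499
False t 21.75 tcp [ -75.3 -249.8   14.9] f [-0.   0.2  0.5] op 0.0502
False t 22.9 tcp [ -75.3 -199.8   15. ] f [-0.3  0.1  0. ] op 0.0502
False t 24.05 tcp [ -75.3 -149.8   15. ] f [ 0.2 -0.1 -0.4] op 0.0498
False t 25.03 tcp [ -75.1 -124.6   15. ] f [ 0.1 -0.   0.3] op 0.0497
False t 25.68 tcp [ -75.1 -109.4   15. ] f [-0.4 -0.8 -0.3] op 0.0503
```

View pics/s7.png

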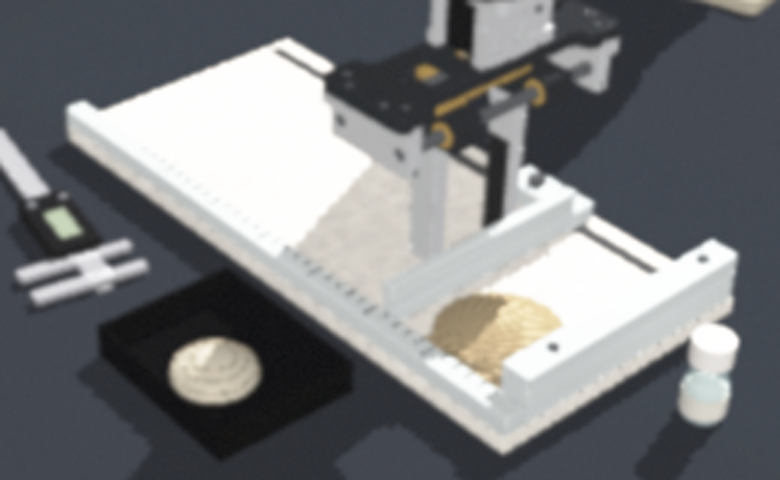

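Slide moves freely and stands about 1 cm from the shell. Creeping until contact.

Run:
```python
from h import *
for k in range(20):
    y=C(env.sense()['tcp_pos'])[1]
    r=env.move_l(B(-75,y+4,15),feed=.012,max_force=9); st(str(r))
    if r or fB(env.sense()['force'])[1]<-6.5: break
env.dwell(.4); st()
save('scene','scene8.png');im=cv2.imread('pics/scene8.png')[200:320,290:450]; cv2.imwrite('pics/s8.png',cv2.resize(im,None,fx=4,fy=4,interpolation=cv2.INTER_CUBIC))
```

```text
False t 26.25 tcp [ -75.  -105.6   15. ] f [-0.2 -1.3  0. ] op 0.0497
False t 26.73 tcp [ -75.  -101.2   15. ] f [ 0.3 -1.3  0.3] op 0.0501
False t 27.25 tcp [-75.  -97.5  15. ] f [ 0.2 -2.6  0.8] op 0.0499
False t 27.71 tcp [-75. -97.  15.] f [-0.5 -8.3  2.9] op 0.0501
 t 28.11 tcp [-75. -97.  15.] f [-1.1 -8.4  2.6] op 0.0502
```

View pics/s8.png

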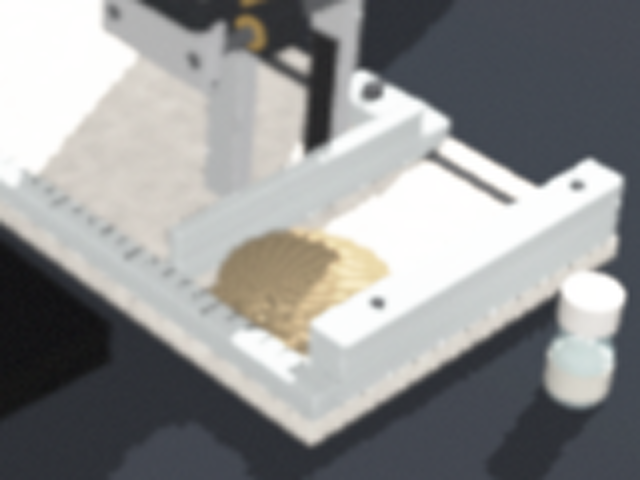

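Run:
```python
from h import *
env.move_l(B(-75,-125,15),feed=.06); st()
env.move_l(B(-75,-150,100),feed=.2)
env.move_to(B(-85,-375,120),[-np.pi/2,0,q[2]]); st()
save('top','top9.png'); im=cv2.imread('pics/top9.png')[195:295,225:365]; cv2.imwrite('pics/c9.png',cv2.resize(im,None,fx=5.5,fy=5.5,interpolation=cv2.INTER_CUBIC))
a=cv2.imread('pics/top0.png').astype(int);b=cv2.imread('pics/top9.png').astype(int)
def cc(p,z): print(p,C(at('top',p,z)))
save('scene','scene9.png')
```

```text
t 28.83 tcp [ -75.  -124.6   15. ] f [-0.   0.2 -0.3] op 0.0501
 t 30.32 tcp [ -85.  -373.1  119.2] f [ 0.1  0.2 -0.1] op 0.05
```

View pics/c9.png

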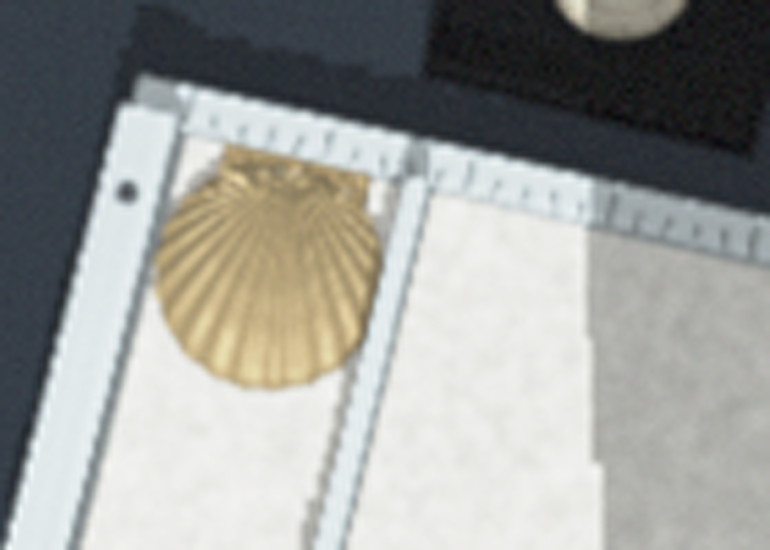

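View pics/scene9.png

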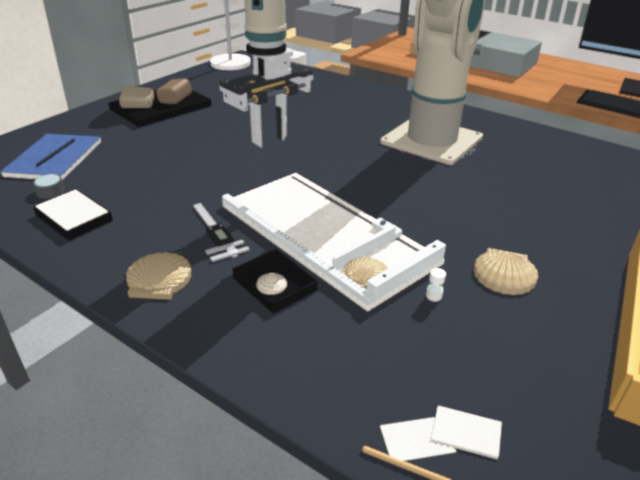

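Run:
```python
from h import *
env.dwell(.3); env.finish_job(); st()
```

```text
the job is handed in; nothing more can be done
the job is handed in; nothing more can be done
```

The scallop is home in the corner against the fence and head, the slide is touching its other side, and the job is handed in. `finish_job()` gives no verdict, so whether it passes is not confirmed.

- **Which scallop:** I took the one on the board (top image 346, 271). It is the smallest of three; the larger ones lay off the board at (170, 333) and (425, 140).
- **To the fence:** I pushed it with both fingertips until the arm stopped dead at about 9 N. The scallop was then an estimated 168 mm from the head, well beyond the 100 mm limit.
- **To the corner:** I slid it along the fence while pressing at about 5–6 N. It met the head firmly at about 9 N, within 1 mm of where I expected.
- **The slide:** I pushed it until the force rose to about 8 N and held. That was at tool y −97 mm against an expected −96 mm.

**Last checks:** the final top and scene pictures show the hinge flush with the fence, the rim at the head and the slide face at the rim. The vial, calliper, tray and clam look unmoved by eye; I did not measure them. The last move ended at about 30 s of the 67 s allowed.

**What disagreed:**
- The fence stop came about 4 mm further on than my camera fit predicted, and one fit corner was off by about 2.6 px (roughly 5 mm). I relied on the force stops instead.
- I saw the hinge clearly only after backing off. While the fingers were pressing it to the fence, the arm and the fence hid it, so step 1 rests on the force stop.

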